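# Return the check set to its kit tray

### The job

The grain analyser's daily check is finished: put its check set back in the white kit tray - the black-ringed white reference tile lying in the wide round recess, the brass weight upright in the single small pocket, and the two red-capped check-sample vials upright in the twin pockets, one in each. Lift each over the lip of its pocket and set it down without dropping it. The white-capped vials and the empty dish are not part of the set; leave them standing where they are.

Things in the scene. Friction and masses are not known exactly. Their poses are not given: they have to be found in the camera images.
- white_tile: The white reference tile: a round disc with a white face in a black ring, 60 mm diameter, 12 mm thick, lying face up on the desk. Origin: centre of its underside, z up. Grasp across its diameter from above, at any yaw.
- check_weight: The brass check weight, 100 g: a brass-coloured cylinder 22 mm in diameter with a knob on top, 34 mm high in all, upright on the desk. Grips as a plain 22 mm cylinder over its full height. Origin: centre of its underside, z up.
- red_vial_1: First check-sample vial: glass screw-cap vial, 24 mm diameter, 53 mm high, RED cap (the cap is the top 9 mm), 18 g, standing upright on the desk. Origin: centre of its underside, z up along its axis; round, so any grasp yaw will do.
- red_vial_2: Second check-sample vial, identical with the first: glass screw-cap vial, 24 mm diameter, 53 mm high, RED cap (the cap is the top 9 mm), 18 g, standing upright on the desk. Origin: centre of its underside, z up along its axis; round, so any grasp yaw will do.
- white_vial_1: Look-alike, stays on the desk: glass screw-cap vial, 24 mm diameter, 53 mm high, WHITE cap (the cap is the top 9 mm), 18 g, standing upright on the desk. Origin: centre of its underside, z up along its axis; round, so any grasp yaw will do.
- white_vial_2: Look-alike, stays on the desk: glass screw-cap vial, 24 mm diameter, 53 mm high, WHITE cap (the cap is the top 9 mm), 18 g, standing upright on the desk. Origin: centre of its underside, z up along its axis; round, so any grasp yaw will do.
- empty_dish: Look-alike, stays on the desk: an empty pale metal sample dish, 66 mm diameter, 12 mm high, with a raised rim and no black ring. Origin: centre of its underside, z up.
- tile_holder: Tile holder: fixed grey plastic block 112 (x) x 88 (y) x 20 mm (z), one of three in a row along y, all turned alike, in a white tray (block underside 4 mm, tray rim 18 mm above the desk). It has one wide, shallow round recess in its middle, 74 mm diameter and 4 mm deep (recess floor 16 mm above the origin), so a seated tile stands 8 mm proud. Origin: centre of its underside, z up.
- weight_holder: Weight holder: fixed grey plastic block 112 (x) x 88 (y) x 20 mm (z), one of three in a row along y, all turned alike, in a white tray (block underside 4 mm, tray rim 18 mm above the desk). It has one small round pocket in its middle, 36 mm diameter and 6 mm deep (pocket floor 14 mm above the origin), its mouth bevelled by 3 mm. Origin: centre of its underside, z up.
- vial_holder: Vial holder: fixed grey plastic block 112 (x) x 88 (y) x 20 mm (z), one of three in a row along y, all turned alike, in a white tray (block underside 4 mm, tray rim 18 mm above the desk). Two round pockets, 38 mm diameter, 12 mm deep (floors 8 mm above the origin), mouths bevelled 3 mm, centres at x = -27 and +27 mm, y = 0 in the block's frame. Origin: centre of its underside, z up.

How it is judged:
By the outcome, as a careful person would: the job done as asked, in the order asked, and still so for the second after the job is handed in, with the robot touching nothing.
It also fails if it takes over 96 s, if anything falls off the work surface, if the arm or the gripper's body presses on something with over 40 N, if the wrist force passes 120 N, or if a joint passes its speed limit or range.

### The arm

A 7-joint arm with a two-finger parallel gripper is mounted at the origin on a cart in front of the work surface, level with it; the furniture and walls round the work are solid. World frame = base frame: x ahead of the robot, y to its left, z up, the work surface at z = 0. Lengths are in m, angles in rad, forces in N, time in s.
With the tool pointing down it reaches from about 0.425 to 0.925 m from the base axis. Payload 6.8 kg.
Tool frame: the origin (TCP) lies at the very end of the fingers, on their centre line; the grasp point (between the pads) lies 19 mm behind it; z points along the fingers, x is the direction in which the jaws open and shut, and the axes are right-handed (so a half turn about z gives the same grasp; the last joint's range is limited). The gripper opens to 85 mm and grips with 20 to 120 N. Pads are 22 mm wide; open, the fingers measure 114 mm over their backs; the gripper's body (76 mm by 85 mm) begins 54 mm behind the grasp point. The pads swing forward as they close: fully open they stand 13 mm farther back than shut.
Start: joints at [0.994, 0.477, 0.022, 1.555, -0.011, 1.109, -0.083], TCP at [0.305, -0.602, 0.206] pointing down, gripper open.
Joint ranges: [-2.96, 2.96], [-0.34, 2.1], [-1.41, 1.46], [0.24, 2.44], [-1.37, 4.51], [0.17, 1.92], [-2.96, 2.96]. Speed limits (rad/s): [2.39, 2.39, 3.14, 3.14, 3.14, 3.14, 3.14].

### API

Orientations are given as a rotation vector (axis times angle).
In Python, from bench import r, grab_frame gives the robot as it stands. The module is installed in compiled form; this text tells all that it offers.
- The arm moves only by the tool send_rows, never from a script. Its argument "series" is a list of rows, each a list of 2 entries, a list of its own where there are three numbers: the shift along the tool's x, y, z in m, then the turn, a rotation vector about the tool's x, y, z in units of 5 degrees (1.0 is 5 degrees). A call has 1 to 20 rows; each row shifts and turns the commanded pose from where the row before left it, along the tool's axes as they then stand; what a row does not reach is not made up. A row lasts 1/8 s, in which the tool goes at most 62.5 mm and 10.7 degrees, less where a joint would pass 70% of its speed; a pose out of reach is approached as far as the arm can. A call is refused whole if a number of a shift passes 0.0625 or a number of a turn 1, either way. A call with a gripper value outside its range is refused whole. "fingers" is the closure in counts, from 0 (fully open) to 255 (shut), set as the call begins (left out, the last holds). The fingers move at their own pace and stop on an object; "grip_force" is the grip in N (left out, the last holds). Time passes only in rows, so rows that do not move let the fingers close. It gives the time, the measured TCP pose, the force and the opening at its end, in the units of the state.
- r.get_obs(): the state, without advancing time (a new reading comes with each control period).
- grab_frame(name): name is "scene" or "top"; returns a dict with "frame" (384x512x3 uint8, red, green, blue), "fx", "fy", "cx", "cy" (pixels), "dist_coeffs" ([k1, k2, p1, p2, k3] as OpenCV has them; the pictures are not rectified), "origin" and "rotation" of the camera in the world. Camera axes: x right, y down, z forward; pixel columns grow to the right and rows downward; lengths in m; the calibration is good to about 2 mm. A picture is of the moment at which its call begins. There is no depth.
- r.hand_in(): hands the job in, once; it reports no verdict.
The state is a dict: "clock": time; "joints": joint angles; "qvel": joint speeds; "tau": joint torques, N m; "tcp_pos": TCP position; "orientation": TCP orientation; "contact_force": force on the tool from outside, world axes, zero at the start; "moment": the same for the moment, N m; "grip_width": finger opening in m.
Only numpy, scipy, OpenCV 4.12 (cv2) and the standard library are available. Lean on these libraries where they do the work, as an engineer would, in place of code of your own. Each camera call takes 0.05 s, during which the arm holds its last target.

## Working session

There is one attempt and no reset: what is moved stays moved. The work goes in short steps, Python scripts to look and compute and a tool call to move; the robot and the scene stay as the last step left them, time stands still between calls to the robot, and variables do not carry over. Pictures are saved under pics/ and viewed, and the job is handed in when it is done.

Besides the shell and the picture viewer there is one more tool, called after ">>>" as name([rows], argument=value, ...), one row to a line, values as JSON. send_rows: Moves the arm, as the interface text tells. Its arguments: {"type":"object","properties":{"series":{"type":"array"},"fingers":{"type":"number"},"grip_force":{"type":"number"}},"required":["series"]}

```bash
mkdir -p pics; python3 - <<'E'
from bench import r, grab_frame
import cv2, numpy as np, pickle
print(r.get_obs())
for n in ("scene","top"):
    f=grab_frame(n); pickle.dump(f,open(n+".pkl","wb"))
    print(n,{k:v for k,v in f.items() if k!="frame"})
    cv2.imwrite(f"pics/{n}0.png",f["frame"][:,:,::-1])
E
```

```text
{'clock': 0.0, 'joints': array([ 0.99397504,  0.47780223,  0.02235763,  1.55643919, -0.01151182,
        1.10927892, -0.08313617]), 'qvel': array([ 3.19093399e-04,  2.89038837e-04, -5.99721071e-05, -3.06960867e-03,
        3.97569006e-04, -2.11420085e-04,  3.87989643e-04]), 'tau': array([ 1.45983438e-03, -5.96441031e+01,  1.60862993e+00, -2.81194228e+01,
        1.25808595e-02,  9.37874982e-03,  1.21972380e-05]), 'tcp_pos': array([ 0.30462443, -0.60165343,  0.20542984]), 'orientation': array([-2.67584433e+00,  1.64446201e+00,  2.50891583e-03]), 'contact_force': array([3.94268940e-04, 6.10362007e-01, 7.04496681e-01]), 'moment': array([ 0.04201555,  0.00372339, -0.02410661]), 'grip_width': 0.08510262161063026}
scene {'fx': 381.43493950637287, 'fy': 381.43493950637287, 'cx': 254.16987883890812, 'cy': 188.85009473755287, 'dist_coeffs': array([0.0141397, 0.       , 0.       , 0.       , 0.       ]), 'origin': array([ 0.14543414, -0.63150111,  0.57670968]), 'rotation': array([-2.21495031,  0.65871865, -0.31567948])}
top {'fx': 408.6362355418342, 'fy': 408.6362355418342, 'cx': 254.50037111352248, 'cy': 186.6874224127786, 'dist_coeffs': array([-0.14394343,  0.        ,  0.        ,  0.        ,  0.        ]), 'origin': array([ 0.31474036, -0.11907905,  1.15583338]), 'rotation': array([-2.12193093,  2.12216234, -0.14100079])}
```

View pics/scene0.png

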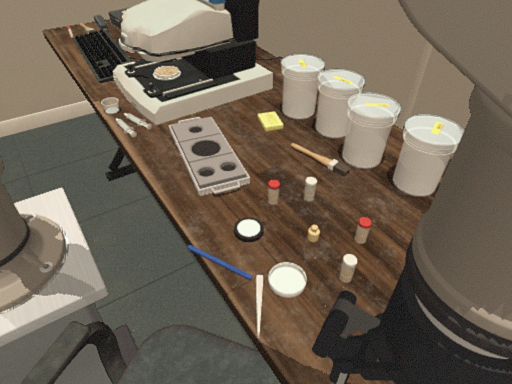

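View pics/top0.png

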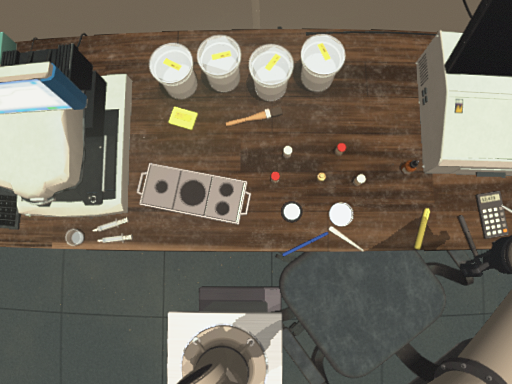

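The scene view shows the tile at (249,229), the weight at (314,234), and red caps at (274,184) and (364,222). White caps are at (310,182) and (349,261), and the dish is at (287,280). The top view shows the tray, left to right: weight pocket (161,187), tile recess (192,192), vial pockets (226,190) and (223,208). I'll zoom in to get accurate pixel positions.

```bash
cat > h.py <<'E'
import numpy as np, cv2, pickle
from scipy.spatial.transform import Rotation as R
def ray(f,uv):
    K=np.array([[f["fx"],0,f["cx"]],[0,f["fy"],f["cy"]],[0,0,1]])
    p=cv2.undistortPoints(np.array([[uv]],float),K,f["dist_coeffs"])[0,0]
    return R.from_rotvec(f["rotation"]).apply([p[0],p[1],1])
def pix2w(f,uv,z):
    d=ray(f,uv); o=f["origin"]; return o+d*(z-o[2])/d[2]
def proj(f,P):
    K=np.array([[f["fx"],0,f["cx"]],[0,f["fy"],f["cy"]],[0,0,1]])
    Ri=R.from_rotvec(f["rotation"]).inv(); 
    P=np.atleast_2d(P)-f["origin"]
    return cv2.projectPoints(Ri.apply(P),np.zeros(3),np.zeros(3),K,f["dist_coeffs"])[0][:,0]
E
python3 - <<'E'
import pickle,cv2
t=pickle.load(open('top.pkl','rb'))["frame"][:,:,::-1]
s=pickle.load(open('scene.pkl','rb'))["frame"][:,:,::-1]
cv2.imwrite('pics/t1.png',cv2.resize(t[135:235,260:380],None,fx=6,fy=6,interpolation=cv2.INTER_NEAREST)[:600])
cv2.imwrite('pics/t2.png',cv2.resize(t[155:230,130:260],None,fx=6,fy=6,interpolation=cv2.INTER_NEAREST))
cv2.imwrite('pics/s1.png',cv2.resize(s[170:300,225:385],None,fx=4.5,fy=4.5,interpolation=cv2.INTER_NEAREST))
E
```

```text
(no output)
```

View pics/t1.png

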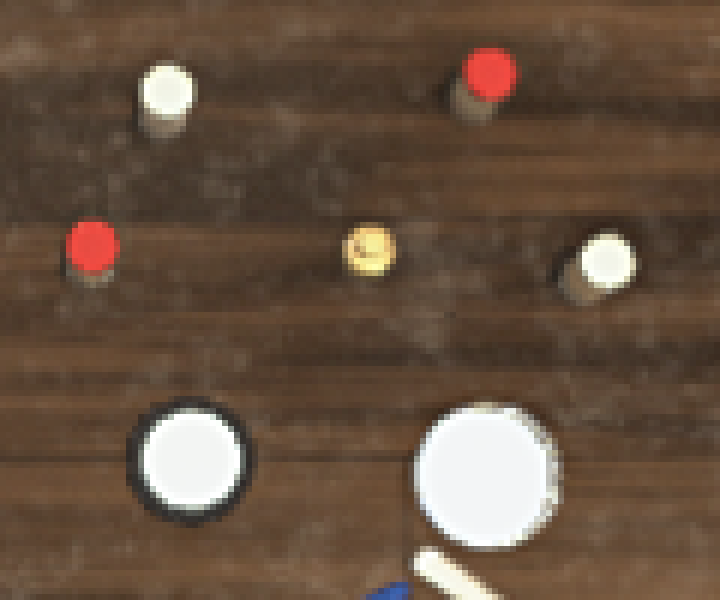

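View pics/t2.png

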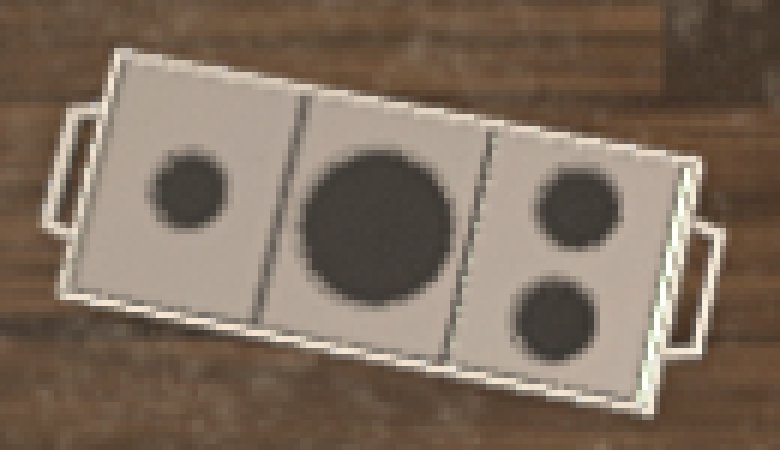

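View pics/s1.png

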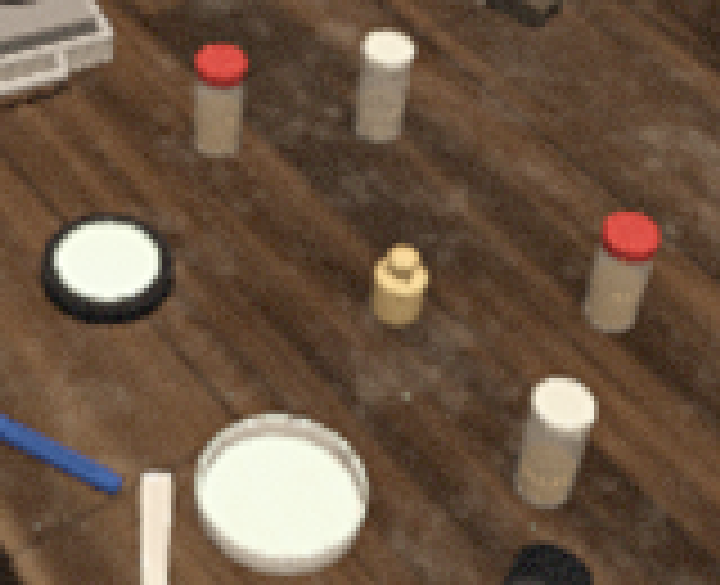

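```bash
python3 - <<'E'
import pickle,cv2,numpy as np
from h import *
from scipy import ndimage as nd
T=pickle.load(open('top.pkl','rb')); S=pickle.load(open('scene.pkl','rb'))
def blobs(f,mask,box,zz,amin=8):
    u0,v0,u1,v1=box
    m=np.zeros_like(mask); m[v0:v1,u0:u1]=mask[v0:v1,u0:u1]
    n,l,st,c=cv2.connectedComponentsWithStats(m.astype(np.uint8))
    for i in range(1,n):
        if st[i,4]>=amin:
            # diameter world
            P=pix2w(f,c[i],zz); e=[pix2w(f,c[i]+np.array(d),zz) for d in ((.5,0),(-.5,0),(0,.5),(0,-.5))]
            a=np.linalg.norm(e[0]-e[1])*np.linalg.norm(e[2]-e[3])*st[i,4]
            print('  px',c[i].round(1),'area',st[i,4],'eqdiam mm',round(2e3*np.sqrt(a/np.pi),1),'W',P.round(4),'reach',round(np.hypot(P[0],P[1]),3))
for nm,f,box in (("top",T,(262,135,380,235)),("scene",S,(228,170,385,300))):
    im=f["frame"].astype(int); r_,g,b=im[...,0],im[...,1],im[...,2]
    print(nm,'red');blobs(f,(r_>150)&(g<110)&(b<110),box,.053)
    print(nm,'white z=.053');blobs(f,(im.min(2)>185),box,.053)
    print(nm,'white z=.012');blobs(f,(im.min(2)>185),box,.012,60)
    print(nm,'brass .024');blobs(f,(r_>150)&(b<150)&(g>110),box,.026)
im=T["frame"].astype(int)
print('pockets');blobs(T,im.max(2)<118,(148,165,245,220),.024,60)
blobs(T,(im.max(2)<118)&(im.max(2)-im.min(2)<25),(148,165,245,220),.024,60)
im=S["frame"].astype(int)
print('scene pockets');blobs(S,(im.max(2)<105),(170,115,248,195),.024,60)
E
```

```text
top red
  px [341.3 146.7] area 60 eqdiam mm 24.8 W [ 0.6088 -0.3263  0.053 ] reach 0.691
  px [274.9 175.7] area 62 eqdiam mm 24.6 W [ 0.5269 -0.1409  0.053 ] reach 0.545
top white z=.053
  px [287.5 149.6] area 52 eqdiam mm 22.9 W [ 0.6006 -0.1763  0.053 ] reach 0.626
  px [360.7 178.1] area 50 eqdiam mm 22.3 W [ 0.5197 -0.3771  0.053 ] reach 0.642
  px [340.4 214.1] area 418 eqdiam mm 62.8 W [ 0.4206 -0.3178  0.053 ] reach 0.527
  px [291.4 211.2] area 201 eqdiam mm 43.4 W [ 0.4291 -0.185   0.053 ] reach 0.467
  px [334.4 230.8] area 47 eqdiam mm 20.9 W [ 0.3758 -0.3004  0.053 ] reach 0.481
top white z=.012
  px [340.4 214.1] area 418 eqdiam mm 65.2 W [ 0.4246 -0.3252  0.012 ] reach 0.535
  px [291.4 211.2] area 201 eqdiam mm 45.0 W [ 0.4333 -0.1875  0.012 ] reach 0.472
top brass .024
  px [321.  176.1] area 43 eqdiam mm 21.0 W [ 0.5306 -0.2711  0.026 ] reach 0.596
scene red
  px [273.6 183.4] area 78 eqdiam mm 26.3 W [ 0.5249 -0.1442  0.053 ] reach 0.544
  px [364.9 221.4] area 100 eqdiam mm 25.7 W [ 0.6064 -0.3289  0.053 ] reach 0.69
scene white z=.053
  px [310.8 180.1] area 60
[... 2910 characters left out ...]
diam mm 35.3 W [0.5615 0.0933 0.024 ] reach 0.569
  px [205.4 147.9] area 353 eqdiam mm 69.6 W [0.4819 0.086  0.024 ] reach 0.49
  px [242.6 161. ] area 62 eqdiam mm 27.4 W [ 0.5314 -0.0099  0.024 ] reach 0.531
  px [182.4 171.2] area 345 eqdiam mm 61.4 W [0.3934 0.0318 0.024 ] reach 0.395
  px [227.6 166.5] area 94 eqdiam mm 32.8 W [ 0.4905 -0.009   0.024 ] reach 0.491
  px [205.9 171.6] area 100 eqdiam mm 33.0 W [0.4384 0.0015 0.024 ] reach 0.438
  px [175.5 186.1] area 224 eqdiam mm 46.2 W [ 0.3579 -0.0078  0.024 ] reach 0.358
  px [222.1 181. ] area 83 eqdiam mm 28.8 W [ 0.4531 -0.0479  0.024 ] reach 0.456
  px [235.  190.7] area 138 eqdiam mm 35.5 W [ 0.4603 -0.0919  0.024 ] reach 0.469
```

>>> send_rows([
  [[0, 0, 0], [0, 0, 0.9]],
  [[0, 0, 0], [0, 0, 0.9]],
  [[0, 0, 0], [0, 0, 0.9]],
  [[0, 0, 0], [0, 0, 0.9]],
  [[0, 0, 0], [0, 0, 0.9]],
  [[0, 0, 0], [0, 0, 0.9]],
  [[-0.03, -0.01, 0.005], [0, 0, 0]],
  [[-0.046, -0.0142, 0.009], [0, 0, 0]],
  [[-0.046, -0.0142, 0.009], [0, 0, 0]],
  [[-0.046, -0.0142, 0.009], [0, 0, 0]],
  [[-0.046, -0.0142, 0.009], [0, 0, 0]],
  [[-0.046, -0.0142, 0.009], [0, 0, 0]],
  [[-0.046, -0.0142, 0.009], [0, 0, 0]],
  [[-0.046, -0.0142, 0.009], [0, 0, 0]],
  [[-0.046, -0.0142, 0.009], [0, 0, 0]],
  [[-0.015, -0.004, 0.005], [0, 0, 0]],
  [[0, 0, 0], [0, 0, 0]],
], fingers=40, grip_force=30)

```text
clock: 2.22
tcp_pos: [0.4334, -0.1888, 0.124]
orientation: [2.221, -2.221, -0.001]
contact_force: [-0.5, -0.2, -0.3]
grip_width: 0.072
```

```bash
cat > look.py <<'E'
import sys,cv2,numpy as np
from bench import r, grab_frame
n,u0,v0,u1,v1,k,out=sys.argv[1:8]
u0,v0,u1,v1=map(int,(u0,v0,u1,v1))
f=grab_frame(n); import pickle; pickle.dump(f,open(n+'_l.pkl','wb'))
cv2.imwrite('pics/'+out,cv2.resize(f["frame"][v0:v1,u0:u1,::-1],None,fx=float(k),fy=float(k),interpolation=cv2.INTER_CUBIC))
E
python3 look.py scene 150 120 390 300 3.2 s2.png
```

```text
(no output)
```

View pics/s2.png

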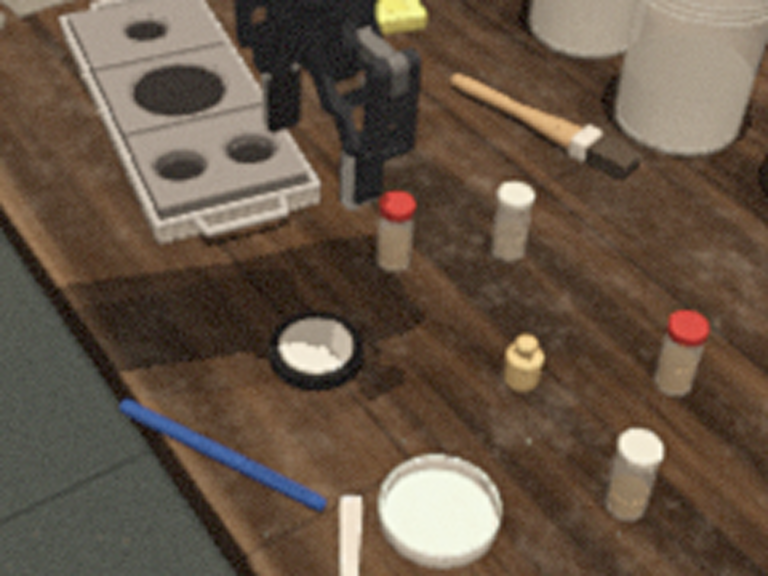

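The open fingers are above the tile, which sits at about (249,229) in full-frame pixels, and the surroundings are clear. I'll go down around it and feel for the desk with the fingertips.

>>> send_rows([
  [[0, 0.001, 0.03], [0, 0, 0]],
  [[0, 0, 0.03], [0, 0, 0]],
  [[0, 0, 0.03], [0, 0, 0]],
  [[0, 0, 0.02], [0, 0, 0]],
  [[0, 0, 0.006], [0, 0, 0]],
  [[0, 0, 0], [0, 0, 0]],
  [[0, 0, 0.002], [0, 0, 0]],
  [[0, 0, 0.002], [0, 0, 0]],
  [[0, 0, 0.002], [0, 0, 0]],
  [[0, 0, 0], [0, 0, 0]],
])

```text
clock: 3.52
tcp_pos: [0.4326, -0.1894, 0.0024]
orientation: [2.219, -2.224, -0.0]
contact_force: [-0.7, 0.1, 0.2]
grip_width: 0.072
```

>>> send_rows([
  [[0, 0, 0.002], [0, 0, 0]],
  [[0, 0, 0.002], [0, 0, 0]],
  [[0, 0, 0], [0, 0, 0]],
])

```text
clock: 3.9
tcp_pos: [0.4325, -0.1894, -0.0018]
orientation: [2.219, -2.224, -0.001]
contact_force: [0.3, 0.1, 0.2]
grip_width: 0.0721
```

>>> send_rows([
  [[0, 0, 0.001], [0, 0, 0]],
  [[0, 0, 0.001], [0, 0, 0]],
  [[0, 0, 0], [0, 0, 0]],
])

```text
clock: 4.28
tcp_pos: [0.4326, -0.1895, -0.0036]
orientation: [2.219, -2.224, -0.0]
contact_force: [0.4, 0.9, -0.6]
grip_width: 0.0719
```

>>> send_rows([
  [[0, 0, 0.001], [0, 0, 0]],
  [[0, 0, 0], [0, 0, 0]],
])

```text
clock: 4.53
tcp_pos: [0.4326, -0.1895, -0.0047]
orientation: [2.219, -2.224, -0.0]
contact_force: [0.0, 0.3, -0.1]
grip_width: 0.072
```

>>> send_rows([
  [[0, 0, 0.001], [0, 0, 0]],
  [[0, 0, 0.001], [0, 0, 0]],
  [[0, 0, 0], [0, 0, 0]],
])

```text
clock: 4.9
tcp_pos: [0.4325, -0.1895, -0.0067]
orientation: [2.219, -2.224, -0.0]
contact_force: [-0.4, 0.4, 0.2]
grip_width: 0.0722
```

>>> send_rows([
  [[0, 0, 0.001], [0, 0, 0]],
  [[0, 0, 0], [0, 0, 0]],
])

```text
clock: 5.15
tcp_pos: [0.4326, -0.1895, -0.0077]
orientation: [2.219, -2.224, -0.0]
contact_force: [0.1, -0.2, 0.8]
grip_width: 0.0719
```

>>> send_rows([
  [[0, 0, 0.001], [0, 0, 0]],
  [[0, 0, 0], [0, 0, 0]],
])

```text
clock: 5.4
tcp_pos: [0.4326, -0.1895, -0.0087]
orientation: [2.219, -2.224, -0.0]
contact_force: [-0.2, 0.2, -0.2]
grip_width: 0.0723
```

>>> send_rows([
  [[0, 0, 0.001], [0, 0, 0]],
  [[0, 0, 0], [0, 0, 0]],
])

```text
clock: 5.65
tcp_pos: [0.4325, -0.1895, -0.0097]
orientation: [2.219, -2.224, -0.0]
contact_force: [0.0, 0.4, 0.4]
grip_width: 0.0721
```

>>> send_rows([
  [[0, 0, 0.001], [0, 0, 0]],
  [[0, 0, 0], [0, 0, 0]],
])

```text
clock: 5.9
tcp_pos: [0.4326, -0.1895, -0.0107]
orientation: [2.219, -2.224, -0.0]
contact_force: [0.3, -0.3, 0.5]
grip_width: 0.072
```

```bash
python3 look.py scene 190 170 310 270 6 s3.png
```

```text
(no output)
```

View pics/s3.png

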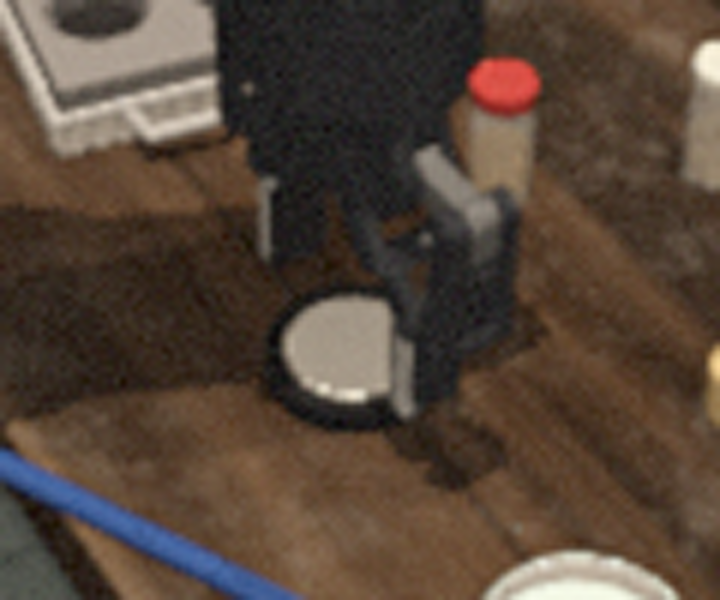

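The right finger's pad-bottom corner is near full-frame (257,239). The left finger's tip is near (234,214), beside the tile. I'll intersect those rays with the known finger planes to get the tip height.

```bash
python3 - <<'E'
from h import *
f=pickle.load(open('scene_l.pkl','rb')); T=None
def plane(uv,y):
    d=ray(f,uv);o=f["origin"];return o+d*(y-o[1])/d[1]
for k in [(398,412),(415,412),(412,340),(395,335)]: print('R',k,plane((190+(k[0]+.5)/6-.5,170+(k[1]+.5)/6-.5),-.1895-.036-.002).round(4))
for k in [(265,258),(275,262),(262,180)]: print('L',k,plane((190+(k[0]+.5)/6-.5,170+(k[1]+.5)/6-.5),-.1895+.036-.002).round(4))
E
```

```text
R (398, 412) [ 0.425  -0.2275  0.0195]
R (415, 412) [ 0.4317 -0.2275  0.0154]
R (412, 340) [ 0.4297 -0.2275  0.0505]
R (395, 335) [ 0.4232 -0.2275  0.0565]
L (265, 258) [ 0.4189 -0.1555  0.0323]
L (275, 262) [ 0.4227 -0.1555  0.0283]
L (262, 180) [ 0.4187 -0.1555  0.0682]
```

```bash
python3 - <<'E'
from h import *
f=pickle.load(open('scene_l.pkl','rb'))
def plane(uv,x):
    d=ray(f,uv);o=f["origin"];return o+d*(x-o[0])/d[0]
for k in [(392,412),(413,415),(412,340),(395,335),(260,255),(272,262),(258,180),(272,180)]: print(k,plane((190+(k[0]+.5)/6-.5,170+(k[1]+.5)/6-.5),.4215).round(4))
E
```

```text
(392, 412) [ 0.4215 -0.2292  0.0233]
(413, 415) [ 0.4215 -0.2409  0.033 ]
(412, 340) [ 0.4215 -0.2391  0.0656]
(395, 335) [ 0.4215 -0.2299  0.0596]
(260, 255) [ 0.4215 -0.1476  0.0258]
(272, 262) [ 0.4215 -0.1556  0.0291]
(258, 180) [ 0.4215 -0.148   0.0609]
(272, 180) [ 0.4215 -0.1572  0.0681]
```

```bash
python3 - <<'E'
from h import *
f=pickle.load(open('scene_l.pkl','rb'))
for y in (-.2255,-.1535):
  for z in (0,.01,.02,.03):
    p=proj(f,[.4215,y,z])[0]; q=proj(f,[.4435,y,z])[0]
    print(y,z,((p-[190,170])*6+2.5).round(0),((q-[190,170])*6+2.5).round(0))
for z in (0,.012):
  print('tile near',z,[((proj(f,[.4325+.03*np.cos(a),-.1888+.03*np.sin(a),z])[0]-[190,170])*6+2.5).round(0) for a in (0,np.pi/2,np.pi,-np.pi/2)])
E
```

```text
-0.2255 0 [385. 452.] [440. 424.]
-0.2255 0.01 [385. 432.] [441. 404.]
-0.2255 0.02 [386. 411.] [442. 384.]
-0.2255 0.03 [386. 391.] [443. 363.]
-0.1535 0 [271. 318.] [324. 293.]
-0.1535 0.01 [270. 298.] [324. 273.]
-0.1535 0.02 [269. 277.] [324. 253.]
-0.1535 0.03 [269. 256.] [324. 232.]
tile near 0 [array([425., 334.]), array([306., 315.]), array([277., 405.]), array([401., 425.])]
tile near 0.012 [array([426., 310.]), array([305., 291.]), array([276., 381.]), array([402., 401.])]
```

```bash
python3 - <<'E'
from h import *
f=pickle.load(open('scene_l.pkl','rb'))
for z in (.124,.134,.144,.154,.164):
    print(z,((proj(f,[[.4225,-.2248,z],[.4225,-.1528,z]])-[150,120])*3.2+1.1).round(0).tolist())
E
python3 look.py top 250 180 340 240 8 t3.png
```

```text
0.124 [[337.0, 251.0], [268.0, 181.0]]
0.134 [[337.0, 237.0], [268.0, 167.0]]
0.144 [[337.0, 224.0], [268.0, 154.0]]
0.154 [[337.0, 209.0], [267.0, 140.0]]
0.164 [[338.0, 195.0], [267.0, 126.0]]
```

View pics/t3.png

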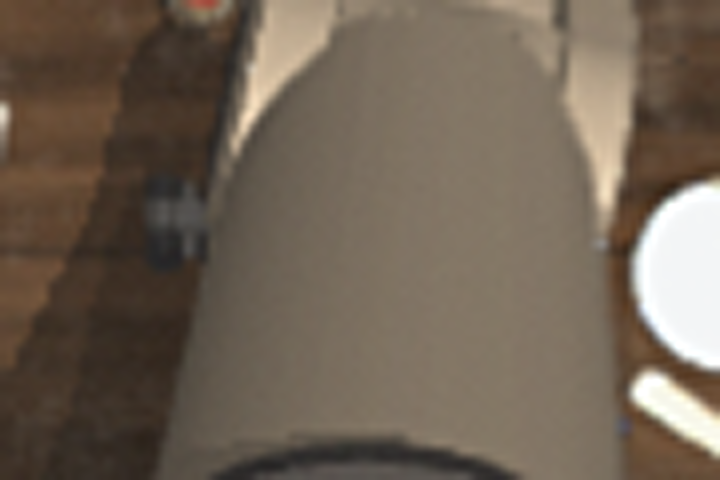

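In both pictures the fingertips are about 20-30 mm higher than the TCP reading implies, and there is no contact yet. I'll keep feeling downward in small steps and watch the force.

>>> send_rows([
  [[0, 0, 0.001], [0, 0, 0]],
  [[0, 0, 0.001], [0, 0, 0]],
  [[0, 0, 0], [0, 0, 0]],
])

```text
clock: 6.38
tcp_pos: [0.4325, -0.1895, -0.0127]
orientation: [2.219, -2.224, -0.0]
contact_force: [-0.7, -0.5, -0.1]
grip_width: 0.072
```

>>> send_rows([
  [[0, 0, 0.001], [0, 0, 0]],
  [[0, 0, 0.001], [0, 0, 0]],
  [[0, 0, 0], [0, 0, 0]],
])

```text
clock: 6.75
tcp_pos: [0.4325, -0.1895, -0.0147]
orientation: [2.219, -2.224, -0.0]
contact_force: [0.5, 0.8, 0.5]
grip_width: 0.072
```

>>> send_rows([
  [[0, 0, 0.002], [0, 0, 0]],
  [[0, 0, 0], [0, 0, 0]],
])

```text
clock: 7.0
tcp_pos: [0.4325, -0.1894, -0.0168]
orientation: [2.219, -2.224, -0.0]
contact_force: [-0.4, -0.4, -0.2]
grip_width: 0.0719
```

>>> send_rows([
  [[0, 0, 0.002], [0, 0, 0]],
  [[0, 0, 0], [0, 0, 0]],
])

```text
clock: 7.25
tcp_pos: [0.4325, -0.1895, -0.0187]
orientation: [2.219, -2.224, -0.0]
contact_force: [0.2, 0.3, 0.6]
grip_width: 0.072
```

>>> send_rows([
  [[0, 0, 0.002], [0, 0, 0]],
  [[0, 0, 0], [0, 0, 0]],
])

```text
clock: 7.5
tcp_pos: [0.4325, -0.1895, -0.0208]
orientation: [2.219, -2.224, -0.0]
contact_force: [-0.1, -0.3, 0.1]
grip_width: 0.0723
```

```bash
python3 look.py scene 190 170 310 270 6 s4.png
```

```text
(no output)
```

View pics/s4.png

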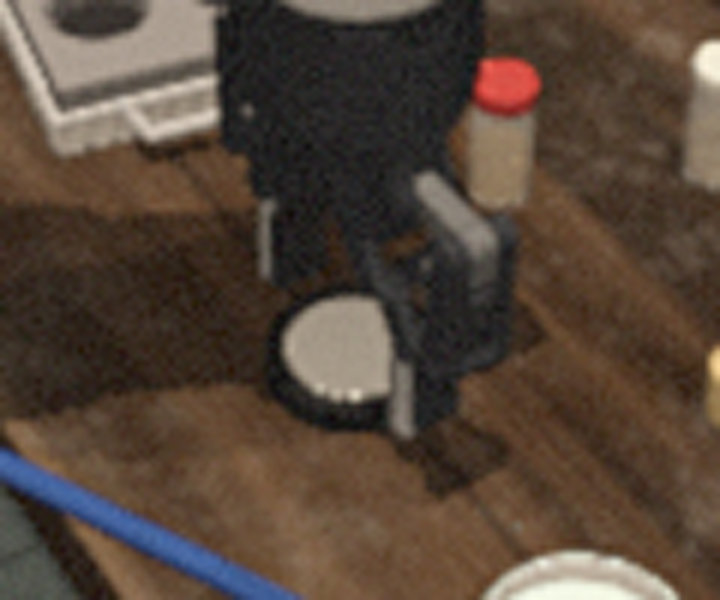

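The fingertips are now at crop (390,435) and (268,280), about 10-15 mm above the desk. I'll continue down.

>>> send_rows([
  [[0, 0, 0.002], [0, 0, 0]],
  [[0, 0, 0.002], [0, 0, 0]],
  [[0, 0, 0], [0, 0, 0]],
])

```text
clock: 7.92
tcp_pos: [0.4324, -0.1895, -0.0248]
orientation: [2.219, -2.224, -0.001]
contact_force: [0.1, 0.6, -0.1]
grip_width: 0.072
```

>>> send_rows([
  [[0, 0, 0.002], [0, 0, 0]],
  [[0, 0, 0], [0, 0, 0]],
])

```text
clock: 8.18
tcp_pos: [0.4325, -0.1895, -0.0267]
orientation: [2.219, -2.224, -0.0]
contact_force: [-0.2, 0.5, 0.3]
grip_width: 0.0721
```

>>> send_rows([
  [[0, 0, 0.001], [0, 0, 0]],
  [[0, 0, 0], [0, 0, 0]],
])

```text
clock: 8.43
tcp_pos: [0.4326, -0.1895, -0.0276]
orientation: [2.219, -2.224, -0.0]
contact_force: [-0.1, 0.9, -0.7]
grip_width: 0.0722
```

>>> send_rows([
  [[0, 0, 0.001], [0, 0, 0]],
  [[0, 0, 0], [0, 0, 0]],
])

```text
clock: 8.68
tcp_pos: [0.4325, -0.1895, -0.0287]
orientation: [2.219, -2.224, -0.0]
contact_force: [-0.0, 0.4, 0.2]
grip_width: 0.0721
```

>>> send_rows([
  [[0, 0, 0.001], [0, 0, 0]],
  [[0, 0, 0], [0, 0, 0]],
])

```text
clock: 8.93
tcp_pos: [0.4326, -0.1895, -0.0296]
orientation: [2.219, -2.224, -0.0]
contact_force: [-0.5, 0.7, 0.1]
grip_width: 0.072
```

>>> send_rows([
  [[0, 0, 0.001], [0, 0, 0]],
  [[0, 0, 0], [0, 0, 0]],
])

```text
clock: 9.18
tcp_pos: [0.4326, -0.1895, -0.0307]
orientation: [2.219, -2.224, -0.0]
contact_force: [0.1, 0.8, 1.0]
grip_width: 0.0718
```

>>> send_rows([
  [[0, 0, 0.001], [0, 0, 0]],
  [[0, 0, 0], [0, 0, 0]],
])

```text
clock: 9.43
tcp_pos: [0.4325, -0.1895, -0.0317]
orientation: [2.219, -2.224, -0.0]
contact_force: [-0.5, 0.3, 0.3]
grip_width: 0.0724
```

>>> send_rows([
  [[0, 0, 0.001], [0, 0, 0]],
  [[0, 0, 0], [0, 0, 0]],
])

```text
clock: 9.68
tcp_pos: [0.4326, -0.1895, -0.0327]
orientation: [2.219, -2.224, -0.0]
contact_force: [0.8, -0.4, -0.4]
grip_width: 0.0721
```

```bash
python3 look.py scene 190 170 310 270 6 s5.png
```

```text
(no output)
```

View pics/s5.png

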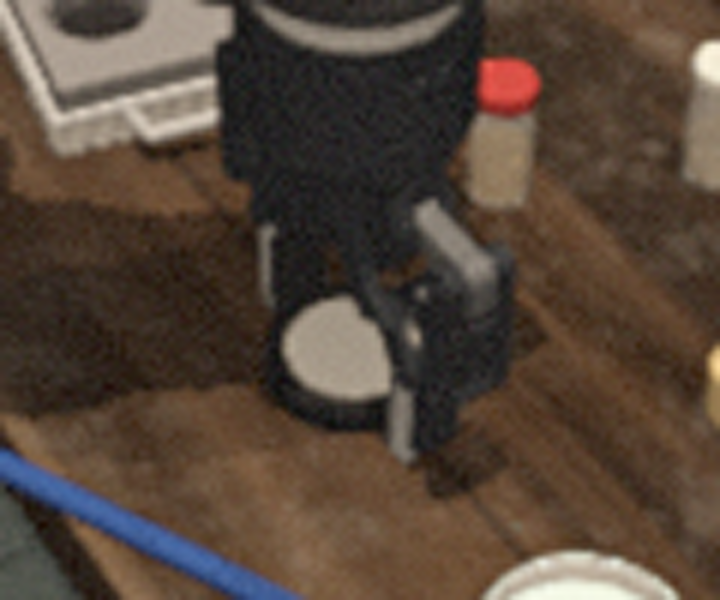

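>>> send_rows([
  [[0, 0, 0.001], [0, 0, 0]],
  [[0, 0, 0], [0, 0, 0]],
])

```text
clock: 9.98
tcp_pos: [0.4327, -0.1895, -0.0332]
orientation: [-2.219, 2.224, -0.0]
contact_force: [-2.1, 0.9, 7.1]
grip_width: 0.072
```

>>> send_rows([
  [[0, 0, 0.001], [0, 0, 0]],
  [[0, 0, 0], [0, 0, 0]],
])

```text
clock: 10.22
tcp_pos: [0.4327, -0.1896, -0.0332]
orientation: [-2.219, 2.224, -0.001]
contact_force: [-4.4, 2.7, 21.3]
grip_width: 0.0721
```

>>> send_rows([
  [[0, 0, 0.001], [0, 0, 0]],
  [[0, 0, 0], [0, 0, 0]],
])

```text
clock: 10.48
tcp_pos: [0.4327, -0.1896, -0.0334]
orientation: [2.218, -2.224, 0.001]
contact_force: [-7.9, 3.7, 36.3]
grip_width: 0.0718
```

Touchdown came at a TCP reading of -0.033 with the jaws 72 mm open, so the fingertips sit 33 mm behind the reported TCP and I'll use that as my height reference. I'll rise so the tips grip only the tile's upper half, then close.

>>> send_rows([
  [[0, 0, -0.006], [0, 0, 0]],
  [[0, 0, -0.0055], [0, 0, 0]],
  [[0, 0, 0], [0, 0, 0]],
])

```text
clock: 10.85
tcp_pos: [0.4329, -0.1896, -0.0239]
orientation: [-2.218, 2.224, -0.001]
contact_force: [0.1, 0.6, -0.6]
grip_width: 0.0718
```

>>> send_rows([
  [[0, 0, 0], [0, 0, 0]],
  [[0, 0, 0], [0, 0, 0]],
  [[0, 0, 0], [0, 0, 0]],
  [[0, 0, 0], [0, 0, 0]],
  [[0, 0, 0], [0, 0, 0]],
], fingers=140, grip_force=40)

```text
clock: 11.48
tcp_pos: [0.4325, -0.1893, -0.0239]
orientation: [2.219, -2.224, -0.001]
contact_force: [-1.4, 1.0, 9.9]
grip_width: 0.0557
```

```bash
python3 look.py scene 190 170 310 270 6 s6.png
```

```text
(no output)
```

View pics/s6.png

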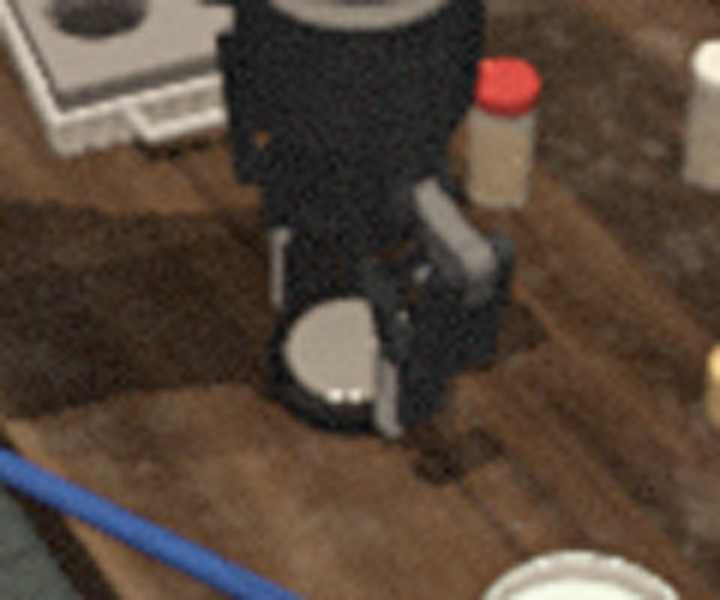

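The width reads 55.7 mm on a 60 mm tile, with 10 N upward, which doesn't fit a clean grip. I'll look again with the contrast raised.

```bash
python3 - <<'E'
import pickle,cv2,numpy as np
f=pickle.load(open('scene_l.pkl','rb'))["frame"][195:250,228:275,::-1].astype(float)
g=255*(np.clip(f/150,0,1))**.5
cv2.imwrite('pics/s6b.png',cv2.resize(g.astype(np.uint8),None,fx=11,fy=11,interpolation=cv2.INTER_CUBIC)[:600])
from bench import r
o=r.get_obs();print(o['clock'],o['contact_force'],o['moment'],o['grip_width'],o['tcp_pos'])
E
```

```text
11.525 [-1.69827966  1.60871259  9.39581507] [ 0.13955048  0.45223079 -0.06450453] 0.055906447358344546 [ 0.43252364 -0.18931653 -0.02385502]
```

View pics/s6b.png

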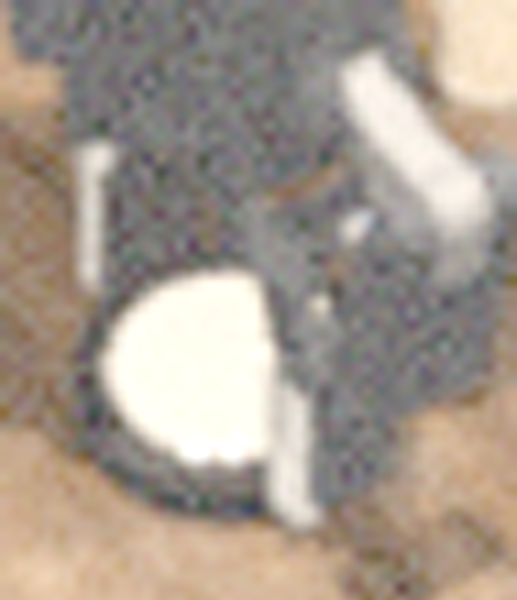

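With contrast raised, both pads sit beside the black ring: the left tip is hidden behind the tile and the right tip is about 6 mm up its side. So the tile is held. The extra closure looks like pad flex, and the upward force like the pads pushing down as they swing. I'll lift a little and check.

>>> send_rows([
  [[0, 0, -0.002], [0, 0, 0]],
  [[0, 0, -0.008], [0, 0, 0]],
  [[0, 0, -0.02], [0, 0, 0]],
  [[0, 0, -0.03], [0, 0, 0]],
  [[0, 0, -0.02], [0, 0, 0]],
  [[0, 0, 0], [0, 0, 0]],
])

```text
clock: 12.28
tcp_pos: [0.4337, -0.1899, 0.0572]
orientation: [-2.217, 2.223, -0.004]
contact_force: [0.3, 1.5, -1.4]
grip_width: 0.0555
```

```bash
python3 look.py scene 180 120 320 230 5.5 s7.png
```

```text
(no output)
```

View pics/s7.png

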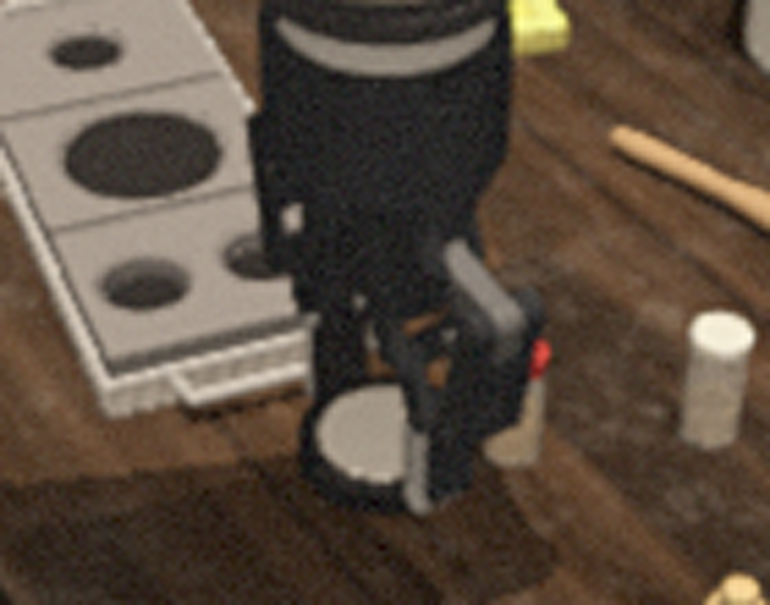

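The tile is off the desk and level, at crop (360,445). I'll carry it over to the recess.

>>> send_rows([
  [[-0.02, -0.003, 0], [0, 0, 0]],
  [[-0.035, -0.0065, 0], [0, 0, 0]],
  [[-0.035, -0.0065, 0], [0, 0, 0]],
  [[-0.035, -0.0065, 0], [0, 0, 0]],
  [[-0.035, -0.0065, 0], [0, 0, 0]],
  [[-0.035, -0.0065, 0], [0, 0, 0]],
  [[-0.035, -0.0065, 0], [0, 0, 0]],
  [[-0.035, -0.0065, 0], [0, 0, 0]],
  [[-0.014, -0.003, 0], [0, 0, 0]],
  [[0, 0, 0.02], [0, 0, 0]],
  [[0, 0, 0.01], [0, 0, 0]],
  [[0, 0, 0], [0, 0, 0]],
  [[0, 0, 0], [0, 0, 0]],
])

```text
clock: 13.95
tcp_pos: [0.4849, 0.0888, 0.0261]
orientation: [2.218, -2.225, 0.0]
contact_force: [-0.7, 0.8, -1.1]
grip_width: 0.0556
```

```bash
python3 look.py scene 150 90 270 190 6 s8.png; python3 -c "
from bench import r
print(r.get_obs()['tcp_pos'])"
```

```text
[0.48512054 0.08899856 0.02630573]
```

View pics/s8.png

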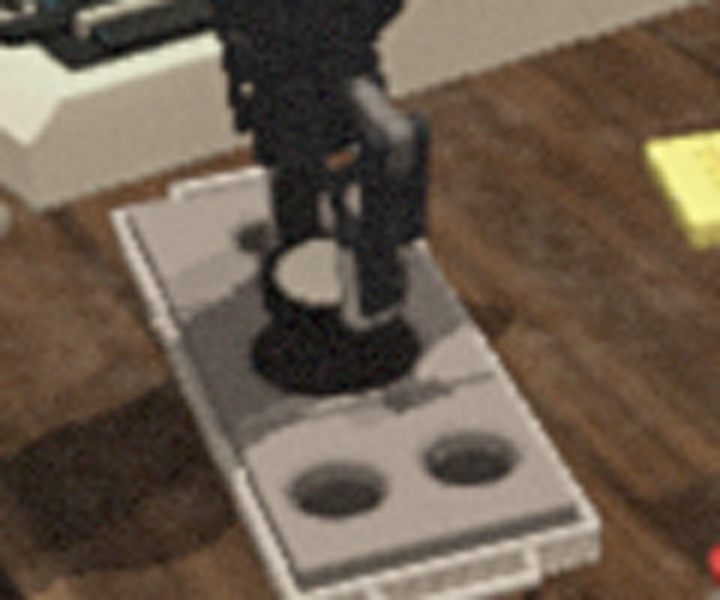

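```bash
python3 - <<'E'
from h import *
f=pickle.load(open('scene_l.pkl','rb'))
for c,rad,z in (((.485,.089),.0225,.062),((.485,.089),.03,.062),((.484,.0903),.037,.024)):
    a=np.linspace(0,2*np.pi,90)
    p=(proj(f,np.c_[c[0]+rad*np.cos(a),c[1]+rad*np.sin(a),0*a+z])-[150,90])*6+2.5
    print(rad,p.min(0).round(),p.max(0).round())
E
```

```text
0.0225 [275. 237.] [387. 298.]
0.03 [257. 227.] [405. 309.]
0.037 [245. 294.] [423. 396.]
```

Recess and tile outlines match the projection within 2 mm, though the tile may sit a few mm low in the jaws. I'll lower it by feel.

>>> send_rows([
  [[-0.001, 0.001, 0.01], [0, 0, 0]],
  [[0, 0, 0.008], [0, 0, 0]],
  [[0, 0, 0], [0, 0, 0]],
  [[0, 0, 0], [0, 0, 0]],
])

```text
clock: 14.5
tcp_pos: [0.4838, 0.0904, 0.0078]
orientation: [2.219, -2.224, -0.0]
contact_force: [-0.6, -0.4, -0.7]
grip_width: 0.056
```

>>> send_rows([
  [[0, 0, 0.002], [0, 0, 0]],
  [[0, 0, 0.002], [0, 0, 0]],
  [[0, 0, 0], [0, 0, 0]],
])

```text
clock: 14.88
tcp_pos: [0.4837, 0.0903, 0.0038]
orientation: [2.219, -2.224, -0.0]
contact_force: [0.1, 0.2, -1.6]
grip_width: 0.0557
```

>>> send_rows([
  [[0, 0, 0.001], [0, 0, 0]],
  [[0, 0, 0.001], [0, 0, 0]],
  [[0, 0, 0], [0, 0, 0]],
])

```text
clock: 15.25
tcp_pos: [0.4838, 0.0904, 0.0018]
orientation: [2.219, -2.224, -0.0]
contact_force: [0.8, -0.0, -1.8]
grip_width: 0.0554
```

>>> send_rows([
  [[0, 0, 0.001], [0, 0, 0]],
  [[0, 0, 0.001], [0, 0, 0]],
  [[0, 0, 0], [0, 0, 0]],
])

```text
clock: 15.62
tcp_pos: [0.4837, 0.0904, -0.0002]
orientation: [2.219, -2.224, -0.0]
contact_force: [-0.2, 0.2, -1.1]
grip_width: 0.0555
```

>>> send_rows([
  [[0, 0, 0.001], [0, 0, 0]],
  [[0, 0, 0.001], [0, 0, 0]],
  [[0, 0, 0], [0, 0, 0]],
])

```text
clock: 16.0
tcp_pos: [0.4837, 0.0904, -0.0022]
orientation: [2.219, -2.224, -0.0]
contact_force: [-0.4, 0.6, -1.1]
grip_width: 0.0554
```

>>> send_rows([
  [[0, 0, 0.001], [0, 0, 0]],
  [[0, 0, 0], [0, 0, 0]],
])

```text
clock: 16.25
tcp_pos: [0.4837, 0.0903, -0.0032]
orientation: [2.219, -2.224, -0.0]
contact_force: [0.3, -0.4, -0.7]
grip_width: 0.0559
```

>>> send_rows([
  [[0, 0, 0.001], [0, 0, 0]],
  [[0, 0, 0], [0, 0, 0]],
])

```text
clock: 16.5
tcp_pos: [0.4839, 0.0904, -0.0037]
orientation: [-2.219, 2.224, -0.0]
contact_force: [-1.5, -0.3, 4.5]
grip_width: 0.0557
```

>>> send_rows([
  [[0, 0, 0.0007], [0, 0, 0]],
  [[0, 0, 0], [0, 0, 0]],
])

```text
clock: 16.75
tcp_pos: [0.4839, 0.0904, -0.0038]
orientation: [-2.219, 2.224, -0.0]
contact_force: [-3.7, -1.5, 14.0]
grip_width: 0.0555
```

Contact came at TCP -0.0037 against a predicted -0.0039, so the tile is on the recess floor. I'll release it.

>>> send_rows([
  [[0, 0, -0.0007], [0, 0, 0]],
  [[0, 0, 0], [0, 0, 0]],
])

```text
clock: 17.0
tcp_pos: [0.4839, 0.0904, -0.0038]
orientation: [-2.218, 2.224, -0.0]
contact_force: [-1.9, -0.8, 6.7]
grip_width: 0.0556
```

>>> send_rows([
  [[0, 0, 0], [0, 0, 0]],
  [[0, 0, 0], [0, 0, 0]],
  [[0, 0, 0], [0, 0, 0]],
  [[0, 0, -0.005], [0, 0, 0]],
  [[0, 0, -0.02], [0, 0, 0]],
  [[0, 0, -0.03], [0, 0, 0]],
  [[0, 0, -0.04], [0, 0, 0]],
  [[0.03, 0, -0.02], [0, 0, 0]],
  [[0.04, -0.005, 0], [0, 0, 0]],
  [[0.04, -0.005, 0], [0, 0, 0]],
  [[0.04, -0.005, 0], [0, 0, 0]],
  [[0.04, -0.005, 0], [0, 0, 0]],
  [[0.04, -0.005, 0], [0, 0, 0]],
  [[0.04, -0.005, 0], [0, 0, 0]],
  [[0.04, -0.006, 0], [0, 0, 0]],
  [[0.04, -0.006, 0], [0, 0, 0]],
  [[0.013, -0.004, 0], [0, 0, 0]],
  [[0, 0, 0], [0, 0, 0]],
  [[0, 0, 0], [0, 0, 0]],
], fingers=50)

```text
clock: 19.38
tcp_pos: [0.529, -0.2707, 0.1108]
orientation: [-2.221, 2.221, 0.002]
contact_force: [-0.8, 0.3, 0.6]
grip_width: 0.0686
```

```bash
python3 look.py scene 150 90 390 270 3.2 s9.png
```

```text
(no output)
```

View pics/s9.png

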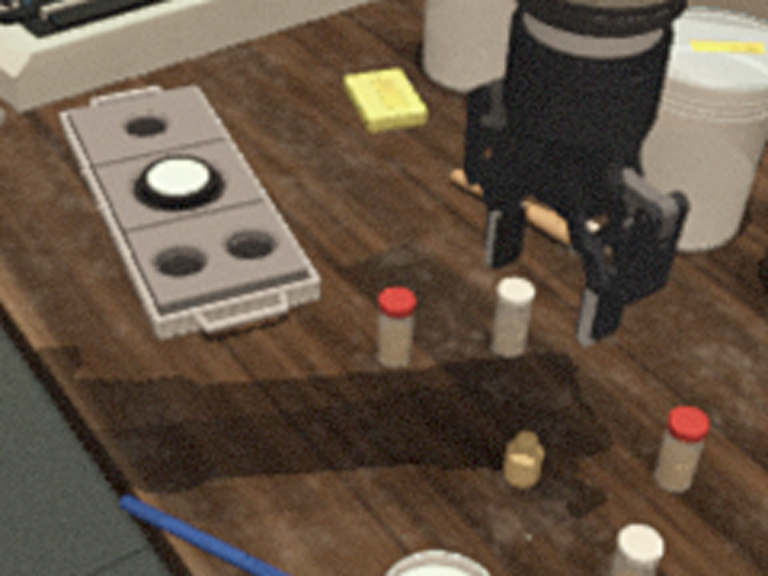

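The tile is seated in the recess, at crop (178,182). The gripper is above the weight, so I'll go down and grip it.

>>> send_rows([
  [[0.0015, -0.0005, 0.02], [0, 0, 0]],
  [[0, 0, 0.04], [0, 0, 0]],
  [[0, 0, 0.035], [0, 0, 0]],
  [[0, 0, 0.02], [0, 0, 0]],
  [[0, 0, 0.011], [0, 0, 0]],
  [[0, 0, 0], [0, 0, 0]],
  [[0, 0, 0], [0, 0, 0]],
])

```text
clock: 20.3
tcp_pos: [0.5303, -0.2746, -0.014]
orientation: [-2.218, 2.224, -0.003]
contact_force: [0.4, -0.1, 0.1]
grip_width: 0.0685
```

```bash
python3 look.py scene 270 180 360 255 8 s10.png
```

```text
(no output)
```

View pics/s10.png

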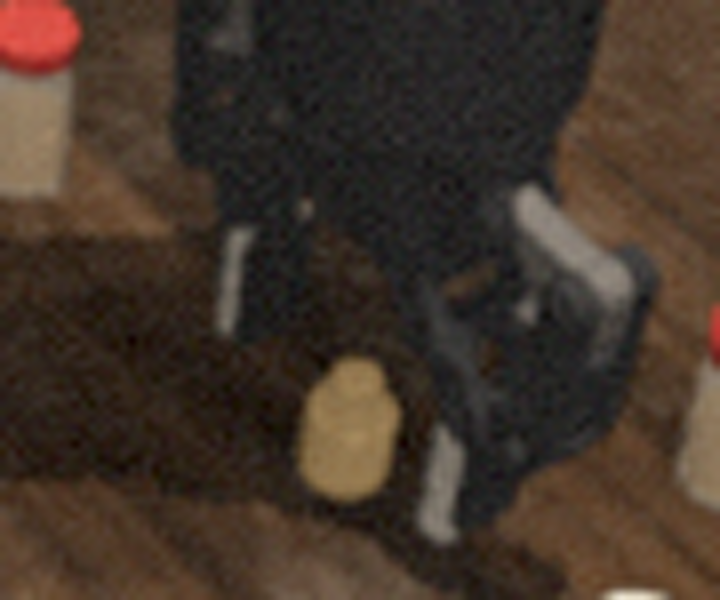

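The weight, at crop (348,430), stands between the pads at (232,280) and (440,490). Closing now.

>>> send_rows([
  [[0, 0, 0], [0, 0, 0]],
  [[0, 0, 0], [0, 0, 0]],
  [[0, 0, 0], [0, 0, 0]],
  [[0, 0, 0], [0, 0, 0]],
  [[0, 0, 0], [0, 0, 0]],
  [[0, 0, 0], [0, 0, 0]],
], fingers=240, grip_force=30)

```text
clock: 21.1
tcp_pos: [0.5296, -0.2743, -0.0147]
orientation: [-2.218, 2.224, -0.001]
contact_force: [-0.8, 1.0, 5.7]
grip_width: 0.021
```

```bash
python3 look.py scene 270 180 360 255 8 s11.png
```

```text
(no output)
```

View pics/s11.png

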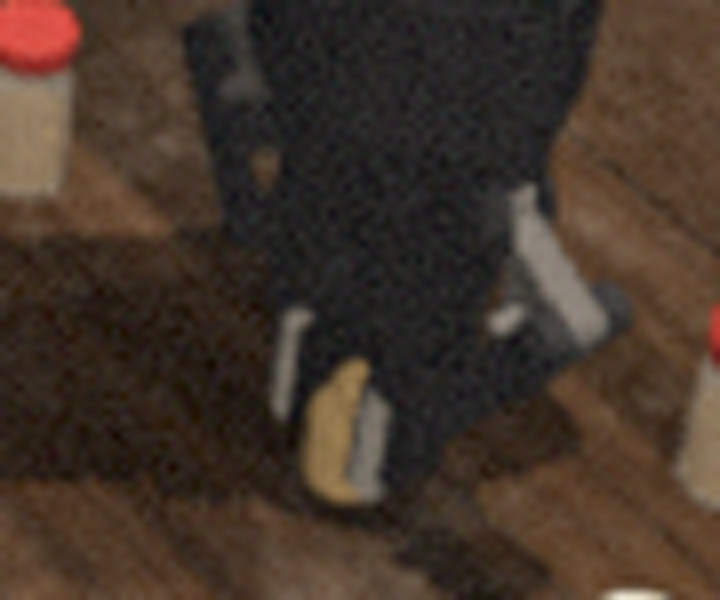

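```bash
python3 - <<'E'
from h import *
f=pickle.load(open('scene_l.pkl','rb'))
for z in (0,.005,.01,.015):
    print(z,((proj(f,[[.5185,-.2853,z],[.5185,-.2953,z],[.5186,-.2726,z]])-[270,180])*8+3.5).round().tolist())
E
```

```text
0 [[335.0, 516.0], [361.0, 542.0], [302.0, 483.0]]
0.005 [[337.0, 503.0], [364.0, 529.0], [305.0, 469.0]]
0.01 [[340.0, 489.0], [366.0, 515.0], [307.0, 456.0]]
0.015 [[342.0, 475.0], [369.0, 502.0], [309.0, 442.0]]
```

The pad tips are about 9-10 mm up the weight and the width is 21 mm, so it is held. I'll lift and carry it to the pocket.

>>> send_rows([
  [[0, 0, -0.005], [0, 0, 0]],
  [[0, 0, -0.03], [0, 0, 0]],
  [[0, 0, -0.04], [0, 0, 0]],
  [[0, 0, -0.03], [0, 0, 0]],
  [[-0.03, 0.0025, 0], [0, 0, 0]],
  [[-0.045, 0.0025, 0], [0, 0, 0]],
  [[-0.045, 0.0025, 0], [0, 0, 0]],
  [[-0.045, 0.0025, 0], [0, 0, 0]],
  [[-0.045, 0.0025, 0], [0, 0, 0]],
  [[-0.045, 0.0025, 0], [0, 0, 0]],
  [[-0.045, 0.0025, 0], [0, 0, 0]],
  [[-0.045, 0.0025, 0], [0, 0, 0]],
  [[-0.045, 0.0025, 0], [0, 0, 0]],
  [[-0.045, 0.0025, 0], [0, 0, 0]],
  [[-0.02, 0.0025, 0], [0, 0, 0]],
  [[0, 0, 0.03], [0, 0, 0]],
  [[0, 0, 0.02], [0, 0, 0]],
  [[0, 0, 0], [0, 0, 0]],
  [[0, 0, 0], [0, 0, 0]],
])

```text
clock: 23.52
tcp_pos: [0.5035, 0.1809, 0.0405]
orientation: [-2.218, 2.224, -0.0]
contact_force: [0.3, -0.2, -0.7]
grip_width: 0.0205
```

```bash
python3 look.py scene 150 80 270 180 6 s12.png; python3 -c "
from bench import r
print(r.get_obs()['tcp_pos'])"
```

```text
[0.50370318 0.18101642 0.04078194]
```

View pics/s12.png

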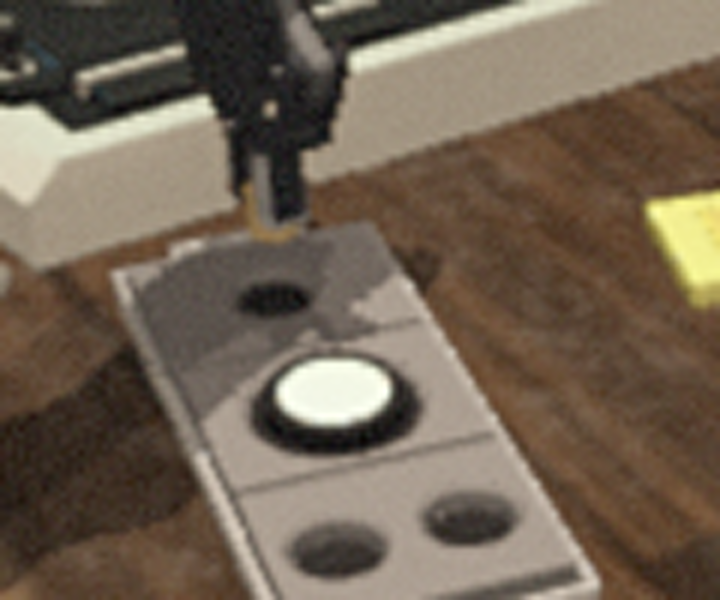

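The weight hangs over its pocket, which is at crop (275,300), and the seated tile looks centred. I'll correct 2 mm and lower by feel.

>>> send_rows([
  [[0.0003, 0.002, 0.015], [0, 0, 0]],
  [[0, 0, 0.013], [0, 0, 0]],
  [[0, 0, 0.005], [0, 0, 0]],
  [[0, 0, 0], [0, 0, 0]],
  [[0, 0, 0], [0, 0, 0]],
])

```text
clock: 24.2
tcp_pos: [0.5013, 0.1806, 0.007]
orientation: [-2.218, 2.224, -0.0]
contact_force: [-0.3, 0.1, -0.5]
grip_width: 0.021
```

>>> send_rows([
  [[0, 0, 0.001], [0, 0, 0]],
  [[0, 0, 0.001], [0, 0, 0]],
  [[0, 0, 0], [0, 0, 0]],
])

```text
clock: 24.58
tcp_pos: [0.501, 0.1805, 0.0049]
orientation: [-2.219, 2.224, -0.0]
contact_force: [0.8, 0.7, -0.8]
grip_width: 0.0209
```

>>> send_rows([
  [[0, 0, 0.001], [0, 0, 0]],
  [[0, 0, 0], [0, 0, 0]],
])

```text
clock: 24.82
tcp_pos: [0.501, 0.1805, 0.0038]
orientation: [2.219, -2.224, -0.0]
contact_force: [-0.1, 0.2, -0.5]
grip_width: 0.0207
```

```bash
python3 look.py scene 150 80 270 180 6 s13.png
```

```text
(no output)
```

View pics/s13.png

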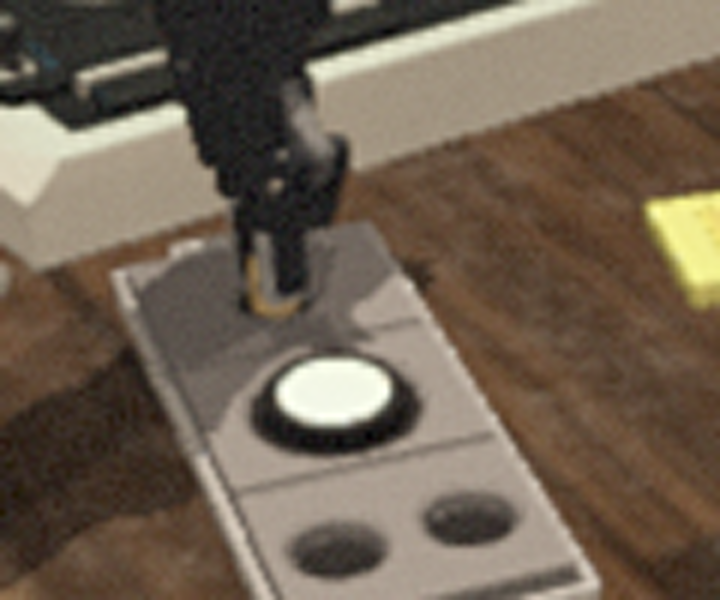

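The weight is down inside the pocket mouth, its lower edge at crop (275,312). I'll feel for the floor over the last millimetre.

>>> send_rows([
  [[0, 0, 0.0007], [0, 0, 0]],
  [[0, 0, 0], [0, 0, 0]],
])

```text
clock: 25.12
tcp_pos: [0.5011, 0.1806, 0.0033]
orientation: [-2.219, 2.224, -0.0]
contact_force: [0.5, -0.7, 0.4]
grip_width: 0.0213
```

>>> send_rows([
  [[0, 0, 0.0007], [0, 0, 0]],
  [[0, 0, 0], [0, 0, 0]],
])

```text
clock: 25.38
tcp_pos: [0.5012, 0.1806, 0.0032]
orientation: [-2.218, 2.224, -0.0]
contact_force: [-2.2, -0.9, 8.3]
grip_width: 0.021
```

>>> send_rows([
  [[0, 0, -0.0005], [0, 0, 0]],
  [[0, 0, 0], [0, 0, 0]],
  [[0, 0, 0], [0, 0, 0]],
  [[0, 0, 0], [0, 0, 0]],
  [[0, 0, -0.01], [0, 0, 0]],
  [[0, 0, -0.03], [0, 0, 0]],
  [[0, 0, -0.04], [0, 0, 0]],
  [[0, 0, -0.02], [0, 0, 0]],
  [[0.033, -0.0025, 0], [0, 0, 0]],
  [[0.045, -0.0035, 0], [0, 0, 0]],
  [[0.045, -0.0035, 0], [0, 0, 0]],
  [[0.045, -0.0035, 0], [0, 0, 0]],
  [[0.045, -0.0035, 0], [0, 0, 0]],
  [[0.045, -0.0035, 0], [0, 0, 0]],
  [[0.045, -0.0035, 0], [0, 0, 0]],
  [[0.02, -0.0015, 0], [0, 0, 0]],
  [[0, 0, 0], [0, 0, 0]],
  [[0, 0, 0], [0, 0, 0]],
], fingers=80)

```text
clock: 27.62
tcp_pos: [0.5253, -0.1411, 0.1033]
orientation: [-2.22, 2.222, 0.001]
contact_force: [0.3, 1.3, 0.4]
grip_width: 0.0584
```

```bash
python3 look.py scene 150 80 390 260 3.2 s14.png; python3 -c "
from bench import r
print(r.get_obs()['tcp_pos'])"
```

```text
[ 0.52533635 -0.14074369  0.103189  ]
```

View pics/s14.png

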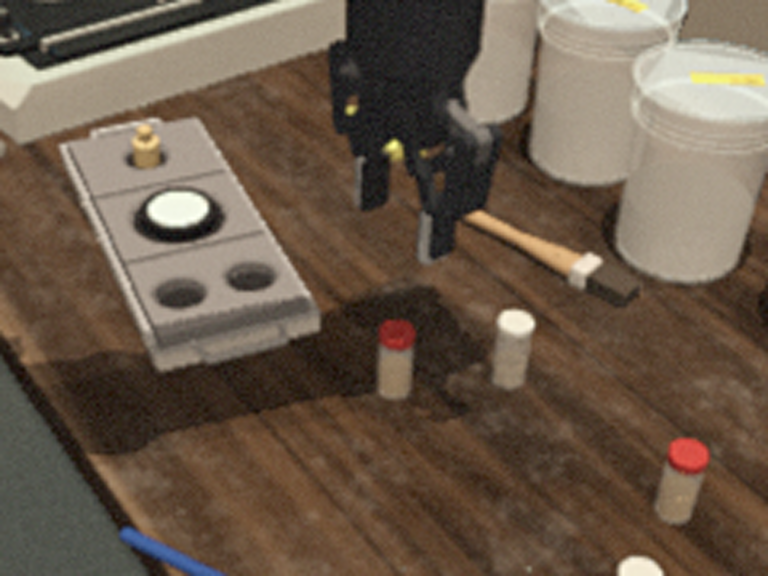

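The weight stands upright in its pocket, at crop (146,148). The gripper is over red vial 1 at (395,360), so I'll descend and grip.

>>> send_rows([
  [[0.0015, -0.0005, 0.02], [0, 0, 0]],
  [[0, 0, 0.035], [0, 0, 0]],
  [[0, 0, 0.03], [0, 0, 0]],
  [[0, 0, 0.018], [0, 0, 0]],
  [[0, 0, 0], [0, 0, 0]],
  [[0, 0, 0], [0, 0, 0]],
])

```text
clock: 28.42
tcp_pos: [0.5266, -0.1439, 0.0009]
orientation: [-2.218, 2.223, -0.002]
contact_force: [-0.1, -0.0, -0.2]
grip_width: 0.0583
```

```bash
python3 look.py scene 225 130 325 205 7 s15.png
```

```text
(no output)
```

View pics/s15.png

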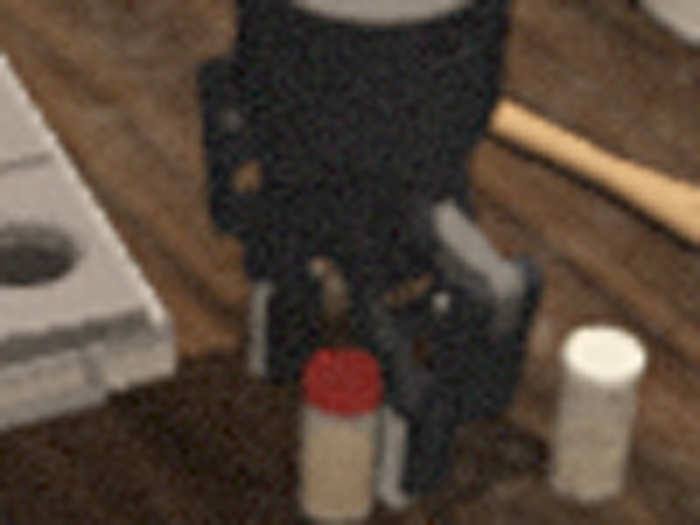

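The red cap at (343,380) is between the pads. Closing.

>>> send_rows([
  [[0, 0, 0], [0, 0, 0]],
  [[0, 0, 0], [0, 0, 0]],
  [[0, 0, 0], [0, 0, 0]],
  [[0, 0, 0], [0, 0, 0]],
  [[0, 0, 0], [0, 0, 0]],
  [[0, 0, 0], [0, 0, 0]],
], fingers=235, grip_force=25)

```text
clock: 29.22
tcp_pos: [0.5263, -0.1441, 0.0005]
orientation: [-2.218, 2.224, -0.001]
contact_force: [-0.5, 0.6, 6.6]
grip_width: 0.0225
```

```bash
python3 look.py scene 225 130 325 205 7 s16.png
```

```text
(no output)
```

View pics/s16.png

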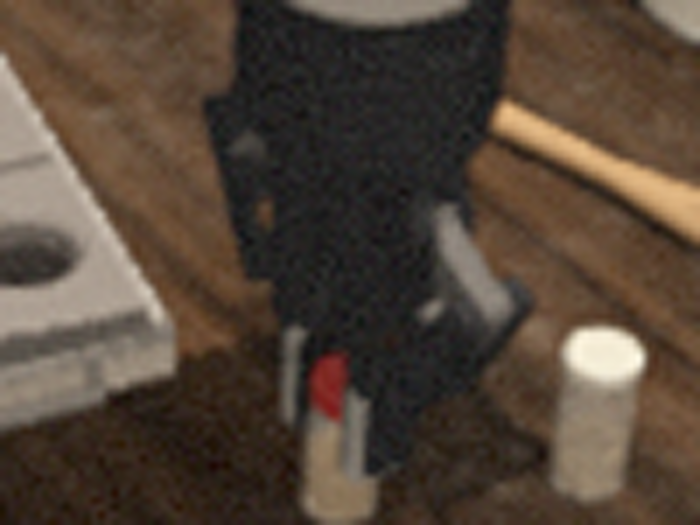

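The vial is held at 22.5 mm. I'll lift it and carry it to the far twin pocket.

>>> send_rows([
  [[0, 0, -0.005], [0, 0, 0]],
  [[0, 0, -0.025], [0, 0, 0]],
  [[0, 0, -0.03], [0, 0, 0]],
  [[-0.02, 0.005, 0], [0, 0, 0]],
  [[-0.033, 0.008, 0], [0, 0, 0]],
  [[-0.033, 0.008, 0], [0, 0, 0]],
  [[-0.033, 0.008, 0], [0, 0, 0]],
  [[-0.02, 0.0045, 0], [0, 0, 0]],
  [[0, 0, 0], [0, 0, 0]],
  [[0, 0, 0.015], [0, 0, 0]],
  [[0, 0, 0], [0, 0, 0]],
  [[0, 0, 0], [0, 0, 0]],
])

```text
clock: 30.78
tcp_pos: [0.4924, -0.0059, 0.0446]
orientation: [2.216, -2.225, -0.001]
contact_force: [0.3, -0.2, -0.1]
grip_width: 0.0227
```

```bash
python3 look.py scene 175 100 275 175 7 s17.png; python3 -c "
from bench import r
print(r.get_obs()['tcp_pos'])"
```

```text
[ 0.49258612 -0.00564485  0.04483549]
```

View pics/s17.png

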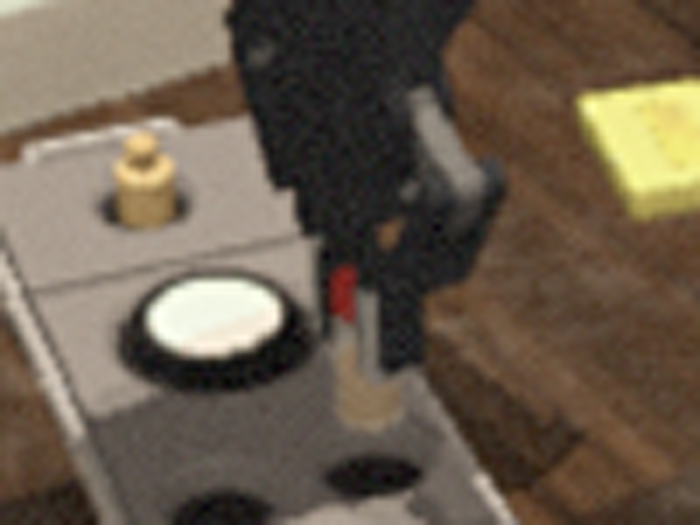

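The vial is above the far pocket, at crop (375,475). Lowering it in.

>>> send_rows([
  [[0, -0.0005, 0.014], [0, 0, 0]],
  [[0, 0, 0.012], [0, 0, 0]],
  [[0, 0, 0.003], [0, 0, 0]],
  [[0, 0, 0], [0, 0, 0]],
  [[0, 0, 0], [0, 0, 0]],
])

```text
clock: 31.45
tcp_pos: [0.4933, -0.0049, 0.0162]
orientation: [-2.218, 2.224, -0.0]
contact_force: [-1.0, -0.4, 0.5]
grip_width: 0.0225
```

>>> send_rows([
  [[0, 0, 0.001], [0, 0, 0]],
  [[0, 0, 0.001], [0, 0, 0]],
  [[0, 0, 0], [0, 0, 0]],
])

```text
clock: 31.82
tcp_pos: [0.493, -0.005, 0.014]
orientation: [2.219, -2.224, 0.0]
contact_force: [0.2, -0.1, -0.3]
grip_width: 0.0226
```

>>> send_rows([
  [[0, 0, 0.001], [0, 0, 0]],
  [[0, 0, 0], [0, 0, 0]],
])

```text
clock: 32.08
tcp_pos: [0.493, -0.005, 0.0129]
orientation: [2.219, -2.224, -0.0]
contact_force: [0.2, 0.1, -0.4]
grip_width: 0.0226
```

>>> send_rows([
  [[0, 0, 0.0007], [0, 0, 0]],
  [[0, 0, 0], [0, 0, 0]],
])

```text
clock: 32.33
tcp_pos: [0.4933, -0.0049, 0.0126]
orientation: [-2.218, 2.224, -0.0]
contact_force: [-1.1, 0.6, 3.7]
grip_width: 0.0228
```

>>> send_rows([
  [[0, 0, 0.0007], [0, 0, 0]],
  [[0, 0, 0], [0, 0, 0]],
])

```text
clock: 32.58
tcp_pos: [0.4939, -0.0047, 0.0122]
orientation: [-2.218, 2.223, -0.001]
contact_force: [-0.8, 0.2, 7.2]
grip_width: 0.0224
```

>>> send_rows([
  [[0, 0, -0.0005], [0, 0, 0]],
  [[0, 0, 0], [0, 0, 0]],
  [[0, 0, 0], [0, 0, 0]],
  [[0, 0, 0], [0, 0, 0]],
  [[0, 0, -0.01], [0, 0, 0]],
  [[0, 0, -0.03], [0, 0, 0]],
  [[0, 0, -0.04], [0, 0, 0]],
  [[0, 0, -0.02], [0, 0, 0]],
  [[0.035, -0.013, 0], [0, 0, 0]],
  [[0.045, -0.015, 0], [0, 0, 0]],
  [[0.045, -0.015, 0], [0, 0, 0]],
  [[0.045, -0.015, 0], [0, 0, 0]],
  [[0.045, -0.015, 0], [0, 0, 0]],
  [[0.045, -0.015, 0], [0, 0, 0]],
  [[0.045, -0.015, 0], [0, 0, 0]],
  [[0.018, -0.011, 0], [0, 0, 0]],
  [[0, 0, 0], [0, 0, 0]],
  [[0, 0, 0], [0, 0, 0]],
  [[0, 0, 0], [0, 0, 0]],
], fingers=80)

```text
clock: 34.95
tcp_pos: [0.6062, -0.3267, 0.1123]
orientation: [-2.22, 2.222, 0.001]
contact_force: [0.3, 0.1, -0.1]
grip_width: 0.0585
```

```bash
python3 look.py scene 150 80 390 260 3.2 s18.png; python3 -c "
from bench import r
print(r.get_obs()['tcp_pos'])"
```

```text
[ 0.60623283 -0.32691529  0.11237704]
```

View pics/s18.png

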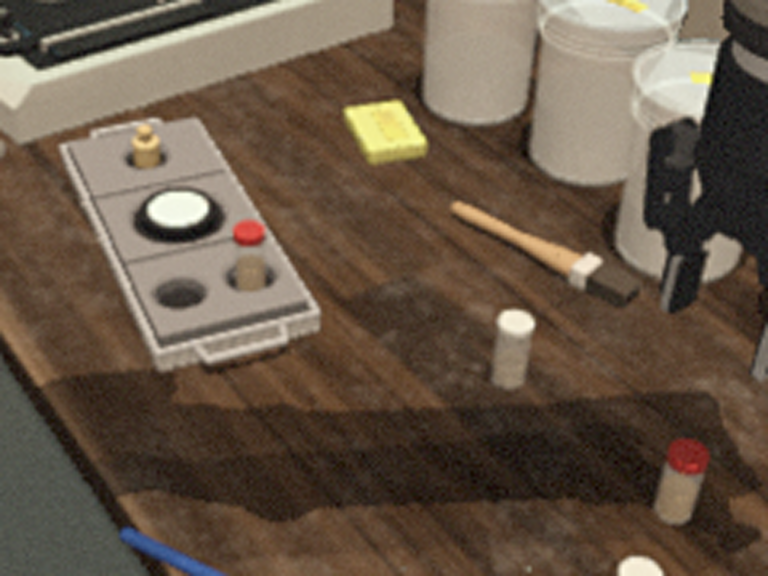

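Vial 1 stands upright in the far pocket, at crop (250,255). The second red vial is at (682,480) with the gripper above it. Descending.

>>> send_rows([
  [[0, 0, 0.02], [0, 0, 0]],
  [[0, 0, 0.04], [0, 0, 0]],
  [[0, 0, 0.032], [0, 0, 0]],
  [[0, 0, 0.02], [0, 0, 0]],
  [[0, 0, 0], [0, 0, 0]],
  [[0, 0, 0], [0, 0, 0]],
])

```text
clock: 35.75
tcp_pos: [0.6071, -0.3287, 0.0011]
orientation: [-2.218, 2.224, -0.003]
contact_force: [0.5, -0.2, 0.3]
grip_width: 0.0583
```

```bash
python3 look.py scene 315 165 415 240 7 s19.png
```

```text
(no output)
```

View pics/s19.png

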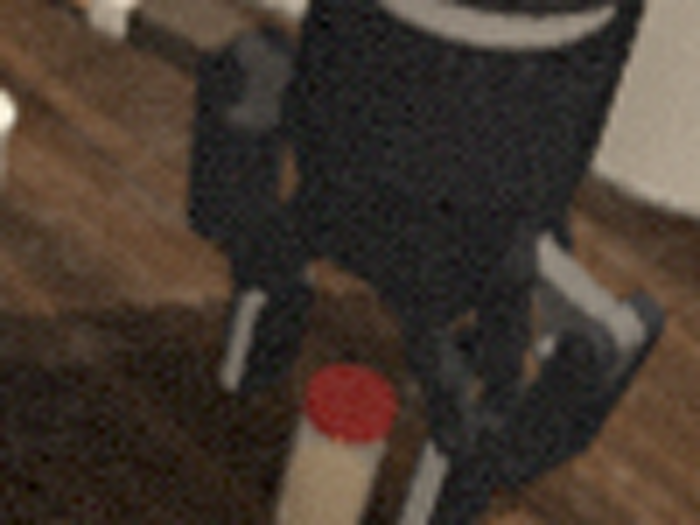

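The red cap at (350,400) is between the pads. I'll close and lift.

>>> send_rows([
  [[0, 0, 0], [0, 0, 0]],
  [[0, 0, 0], [0, 0, 0]],
  [[0, 0, 0], [0, 0, 0]],
  [[0, 0, 0], [0, 0, 0]],
  [[0, 0, 0], [0, 0, 0]],
  [[0, 0, 0], [0, 0, 0]],
], fingers=235, grip_force=25)

```text
clock: 36.55
tcp_pos: [0.6069, -0.3284, 0.0009]
orientation: [-2.218, 2.224, -0.002]
contact_force: [-0.3, 1.0, 5.5]
grip_width: 0.0228
```

>>> send_rows([
  [[0, 0, -0.005], [0, 0, 0]],
  [[0, 0, -0.03], [0, 0, 0]],
  [[0, 0, -0.04], [0, 0, 0]],
  [[0, 0, -0.025], [0, 0, 0]],
  [[-0.03, 0.0166, 0], [0, 0, 0]],
  [[-0.045, 0.022, 0], [0, 0, 0]],
  [[-0.045, 0.022, 0], [0, 0, 0]],
  [[-0.045, 0.022, 0], [0, 0, 0]],
  [[-0.045, 0.022, 0], [0, 0, 0]],
  [[-0.045, 0.022, 0], [0, 0, 0]],
  [[-0.045, 0.022, 0], [0, 0, 0]],
  [[-0.0334, 0.018, 0], [0, 0, 0]],
  [[0, 0, 0], [0, 0, 0]],
  [[0, 0, 0.03], [0, 0, 0]],
  [[0, 0, 0.02], [0, 0, 0]],
  [[0, 0, 0], [0, 0, 0]],
  [[0, 0, 0], [0, 0, 0]],
])

```text
clock: 38.67
tcp_pos: [0.4411, 0.005, 0.0507]
orientation: [-2.217, 2.225, -0.001]
contact_force: [0.4, -0.1, 0.6]
grip_width: 0.0225
```

```bash
python3 look.py scene 175 100 275 175 7 s20.png; python3 -c "
from bench import r
print(r.get_obs()['tcp_pos'])"
```

```text
[0.44132728 0.00519048 0.05084566]
```

View pics/s20.png

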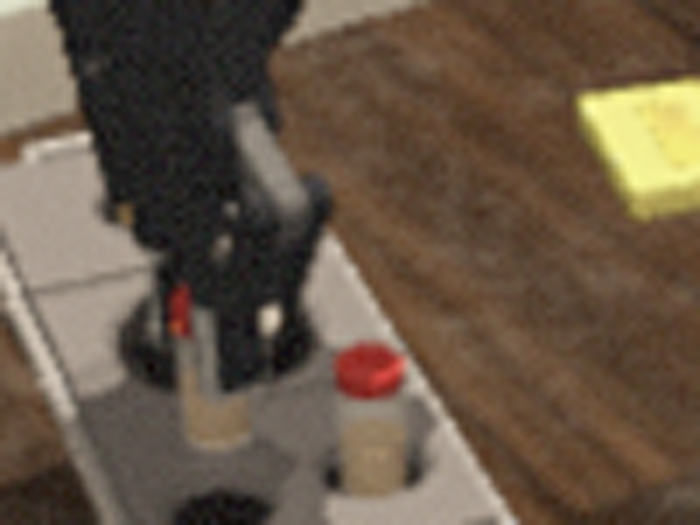

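The second vial hangs over the near pocket at crop (220,510), clear of the first. Lowering it in.

>>> send_rows([
  [[0, 0.0008, 0.016], [0, 0, 0]],
  [[0, 0, 0.013], [0, 0, 0]],
  [[0, 0, 0.005], [0, 0, 0]],
  [[0, 0, 0], [0, 0, 0]],
  [[0, 0, 0], [0, 0, 0]],
])

```text
clock: 39.35
tcp_pos: [0.44, 0.0056, 0.0164]
orientation: [-2.218, 2.224, -0.001]
contact_force: [-0.3, 0.2, 0.3]
grip_width: 0.0229
```

>>> send_rows([
  [[0, 0, 0.001], [0, 0, 0]],
  [[0, 0, 0.001], [0, 0, 0]],
  [[0, 0, 0], [0, 0, 0]],
])

```text
clock: 39.72
tcp_pos: [0.4397, 0.0056, 0.0141]
orientation: [-2.219, 2.224, -0.0]
contact_force: [0.5, 0.5, -0.3]
grip_width: 0.0223
```

>>> send_rows([
  [[0, 0, 0.001], [0, 0, 0]],
  [[0, 0, 0], [0, 0, 0]],
])

```text
clock: 39.98
tcp_pos: [0.4396, 0.0056, 0.013]
orientation: [2.219, -2.224, -0.0]
contact_force: [-0.1, -0.5, -1.0]
grip_width: 0.0224
```

>>> send_rows([
  [[0, 0, 0.0007], [0, 0, 0]],
  [[0, 0, 0], [0, 0, 0]],
])

```text
clock: 40.22
tcp_pos: [0.4399, 0.0056, 0.0128]
orientation: [-2.218, 2.224, -0.0]
contact_force: [-0.7, -0.2, 5.7]
grip_width: 0.0226
```

It touched the floor at TCP 0.0128, as predicted. I'll release, rise, and move well clear over open desk so both cameras can see the tray.

>>> send_rows([
  [[0, 0, -0.0003], [0, 0, 0]],
  [[0, 0, 0], [0, 0, 0]],
  [[0, 0, 0], [0, 0, 0]],
  [[0, 0, 0], [0, 0, 0]],
  [[0, 0, -0.01], [0, 0, 0]],
  [[0, 0, -0.03], [0, 0, 0]],
  [[0, 0, -0.04], [0, 0, 0]],
  [[0, 0, -0.04], [0, 0, 0]],
  [[0.03, 0, -0.01], [0, 0, 0]],
  [[0.05, 0, 0], [0, 0, 0]],
  [[0.05, 0, 0], [0, 0, 0]],
  [[0.05, 0, 0], [0, 0, 0]],
  [[0.05, 0, 0], [0, 0, 0]],
  [[0.05, 0, 0], [0, 0, 0]],
  [[0.04, 0, 0], [0, 0, 0]],
  [[0, 0, 0], [0, 0, 0]],
  [[0, 0, 0], [0, 0, 0]],
], fingers=80)

```text
clock: 42.35
tcp_pos: [0.4388, -0.3136, 0.1429]
orientation: [-2.219, 2.224, 0.001]
contact_force: [0.2, 0.7, 0.3]
grip_width: 0.0583
```

```bash
python3 look.py scene 150 80 390 300 2.7 s21.png;python3 look.py top 130 120 390 240 3 t21.png
```

```text
(no output)
```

View pics/s21.png

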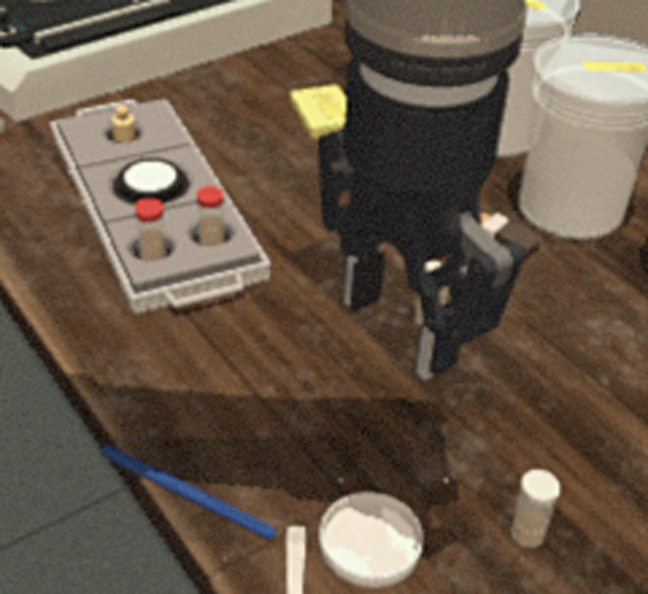

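View pics/t21.png

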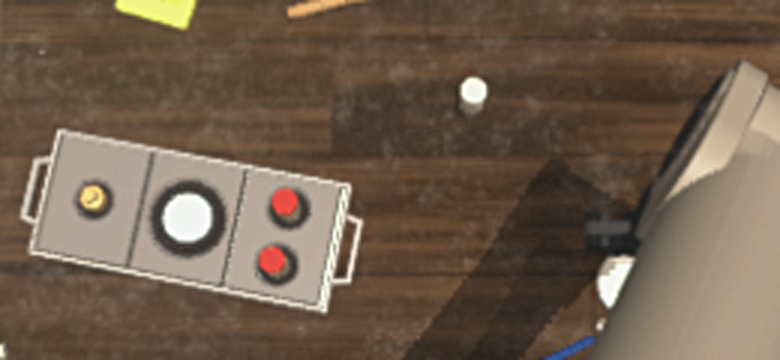

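The top view shows the weight at (93,197), the tile at (187,217) and the red caps at (285,202) and (271,261), all inside their pockets. I'll do a numeric check before handing in.

```bash
python3 - <<'E'
from h import *
T=pickle.load(open('top_l.pkl','rb')); S=pickle.load(open('scene_l.pkl','rb'))
def b(f,m,box,z,amin=20):
    u0,v0,u1,v1=box; k=np.zeros(m.shape,np.uint8);k[v0:v1,u0:u1]=m[v0:v1,u0:u1]
    n,l,st,c=cv2.connectedComponentsWithStats(k)
    for i in range(1,n):
        if st[i,4]>=amin: print('  ',c[i].round(1),st[i,4],pix2w(f,c[i],z)[:2].round(4))
for n,f,bt,bd in (("top",T,(148,160,250,225),(262,140,380,225)),("scene",S,(160,100,250,190),(270,150,385,300))):
    im=f["frame"].astype(int);R_,g,bl=im[...,0],im[...,1],im[...,2]
    print(n,'red');b(f,(R_>140)&(g<100)&(bl<100),bt,.065)
    print('tile');b(f,im.min(2)>190,bt,.032,80)
    if n=='top': print('brass');b(f,(R_>150)&(R_-bl>60)&(g>110),bt,.044)
    print('white vials');b(f,im.min(2)>185,bd,.053)
E
```

```text
top red
   [224.4 186.9] 63 [ 0.4942 -0.0035]
   [220.2 206.2] 63 [0.4414 0.0072]
tile
   [241.8 204.7] 120 [ 0.4495 -0.0491]
   [192.  192.1] 193 [0.4852 0.0913]
brass
   [160.5 185.4] 53 [0.5023 0.1791]
white vials
   [287.5 149.6] 52 [ 0.6006 -0.1763]
   [334.1 213.2] 89 [ 0.4232 -0.3008]
scene red
   [227.1 152.2] 49 [ 0.4908 -0.0088]
   [204.5 156.8] 62 [0.4392 0.0032]
tile
   [205.1 144.6] 148 [0.4832 0.0883]
white vials
   [332.7 162.1] 27 [ 0.6818 -0.156 ]
   [349.9 259.2] 112 [ 0.5182 -0.3793]
   [285.8 281.7] 634 [ 0.3973 -0.3562]
```

```bash
python3 -c "
from bench import r
print(r.hand_in()); print(r.get_obs()['clock'])"
```

```text
the job is handed in; nothing more can be done
None
the job is handed in; nothing more can be done
```

The check set is back in the tray and the job was handed in at about 42 s. I placed the tile first, then the brass weight, then the two red-capped vials. I lowered each piece until I felt it touch the pocket floor, then released it.

**Seating:** In the last pictures the tile, the weight and both red caps are within about 3 mm of their pocket centres in the top view. The caps measure in the right place at their seated height, so the vials are upright. The scene camera agrees for the tile and vials after its usual 2-3 mm offset. I did not measure the weight there, but it looks upright.

**Pieces left alone:** One white vial measured unchanged in the top view and the other in the scene view. The arm partly hid or shaded the dish in both last pictures. It looks unmoved, but I couldn't measure it cleanly.

**Readings that disagreed:**
- **Fingertip height:** the fingertips touched the desk 33 mm above the reported TCP with the jaws 72 mm open, more than the 13 mm finger swing explains. I set every height from that touch, which pressed on the desk with up to 36 N.
- **Grip width:** it read below the true size, 55.7 mm on the 60 mm tile and about 1 mm under on the weight and vials. Each grip still held.

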